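# Lift a set plaster cast out of its pouring stand and hold it plumb

### The arm

A 6-joint arm with a two-finger parallel gripper is mounted at the origin on the work surface. World frame = base frame: x ahead of the robot, y to its left, z up, the work surface at z = 0. Lengths are in mm, angles in rad, forces in N, time in s.
With the tool pointing down it reaches from about 300 to 775 mm from the base axis. Payload 14.6 kg.
Tool frame: the origin (TCP) lies at the very end of the fingers, on their centre line; the grasp point (between the pads) lies 19 mm behind it; z points along the fingers, y is the line along which they close (so a half turn about z gives the same grasp; the last joint's range is limited). The gripper opens to 94 mm and grips with 3 to 60 N. Pads are 16 mm wide; open, the fingers measure 119 mm over their backs; the gripper's body (75 mm by 177 mm) begins 78 mm behind the grasp point.
Start: joints at [-1.205, 0.3, 1.521, -0, 1.321, -0.067], TCP at [230.67, -499.28, 205.446] pointing down, gripper open.
Joint ranges: [-3.03, 3.03], [-0.79, 2.21], [0.23, 2.52], [-1.04, 4.18], [0, 3.07], [-2.55, 2.55]. Speed limits (rad/s): [2.22, 2.22, 2.57, 3.14, 3.14, 3.14].

### API

Orientations are given as [roll, pitch, yaw] about the fixed x, y, z axes, in that order (R = Rz(yaw) Ry(pitch) Rx(roll)).
In Python, from cell import manip gives the robot as it stands.
- The arm moves only by the tool servo_tool, never from a script. Its argument "rows" is a list of rows, each a list of 7 numbers: the turn, a rotation vector about the world's x, y, z in degrees, then the shift along the world's x, y, z in mm, then the closure, from 0 (fully open) to 1 (shut). In form: [[rx, ry, rz, dx, dy, dz, fingers], ...]. A call has 1 to 20 rows; each row shifts and turns the commanded pose from where the row before left it; what a row does not reach is not made up. A row lasts 1/8 s, in which the tool goes at most 62.5 mm and 10.7 degrees, less where a joint would pass 70% of its speed; a pose out of reach is approached as far as the arm can. A call with a gripper value outside its range is refused whole. The fingers move at their own pace and stop on an object; "grip_force" is the grip in N (left out, the last holds). Time passes only in rows, so rows that do not move let the fingers close. It gives the time, the measured TCP pose, the force, the opening and the grip force at its end, in the units of the state.
- manip.read_state(): the state, without advancing time (a new reading comes with each control period).
- manip.camera(name): name is "scene" or "top" or "wrist"; returns the picture (420x560x3 uint8, red, green, blue); there is no depth.
- manip.camera_info(name): a dict with "fx", "fy", "cx", "cy" (pixels), "position" and "rotation" of the camera in the world; the wrist camera has in their place "T_tool_cam" (4x4, takes a point from camera to tool coordinates, whose origin is the TCP and whose axes are the flange's). Camera axes: x right, y down, z forward; pixel columns grow to the right and rows downward; lengths in mm; the calibration is good to about 2 mm. A picture is of the moment at which its call begins: read the wrist's pose just before it. camera_info takes no time and is no camera call.
- manip.sign_off(): hands the job in; it is judged then, once.
The state is a dict: "clock": time; "joints": joint angles; "qd": joint speeds; "effort": joint torques, N m; "eef_pos": TCP position; "eef_rot": TCP orientation; "wrist_force": force on the tool from outside, world axes, zero at the start; "moment": the same for the moment, N m; "finger_gap": finger opening in mm; "finger_force": force on a finger pad.
Only numpy, scipy, OpenCV 4.12 (cv2) and the standard library are available. Lean on these libraries where they do the work, as an engineer would, in place of code of your own. Each camera call takes 0.05 s, during which the arm holds its last target. There are 200 camera calls.

### The job

The plaster in the cast on the pouring stand has set: swing the stand's centring arm round by its knob, well clear of the cast, and leave it there. Then take the cast by its pipe, lift it straight up out of the ring until its rounded end is a good three centimetres or more above the ring, and keep it hanging there over the ring, plumb and still, so that I can mark it; finish while holding it, do not put it down. Keep the cast upright all the way, and leave the bowl, jar, spatula and the other model alone.

Things in the scene. Friction and masses are not known exactly. Their poses are not given: they have to be found in the camera images.
- cast: Filled plaster cast in the stand: white, round, tapering down, 125 mm tall, 54 mm across its flat bottom, 88 half-way up, 102 at the level top. A steel pipe, 21 mm thick, is set on its axis and sticks up 90 mm. 0.6 to 0.9 kg. Origin: centre of the bottom; z up along the pipe. At the start it stands loose and upright on the stand's pad, bottom 20 mm above the bench.
- pipe_end (a point): Centre of the pipe's free upper end, on the cast's axis, 215 mm above its bottom (235 mm above the bench at the start). The pipe can be gripped anywhere on the 60 mm below this point once the arm is away.
- ring (a point): Centre of the stand's steel ring, level with its upper face, 67 mm above the bench. The ring (100 mm inside, 132 outside, 11 thick) stands on three legs on a grey base plate 270 x 190 x 12 mm bolted to the bench, and surrounds the lower part of the cast with about 7 mm of play all round.
- pivot (a point): Point on the axis of the stand's upright column (16 mm thick, top 182 mm above the bench), at the arm's height, 168 mm above the bench, 105 mm from the cast's axis on the side away from the robot. The arm turns about this vertical axis.
- swing_arm (a joint): Angle (rad) of the centring arm, a flat aluminium bar 40 mm wide, 163 to 173 mm above the bench, 18 mm over the cast. Starts at 0 to 0.06, pointing from the column to the robot, the pipe in its open-sided slot. Grows as the free end swings to the robot's left (clockwise from above), off the pipe; stops at 1.57. Clear of the cast from about 0.9. Light friction (1 N at the knob) keeps it where left.
- knob (a point): Centre of the black round knob standing upright on the arm's free end: 20 mm in diameter, 40 mm high, from 173 to 213 mm above the bench; this point lies 193 mm above the bench and 165 mm from the column's axis, 60 mm from the axis of the pipe at the start.
- bowl: Bystander: black rubber mixing bowl, 124 mm across, 75 mm high. Origin: centre of its underside.
- jar: Bystander: white jar, 68 mm in diameter, 100 mm high. Origin: centre of its underside.
- model: Bystander: another, smaller plaster model without a pipe, dome upwards, 82 mm across, 125 mm high, standing on the bench to the left of the stand. Origin: centre of its underside.
- spatula: Bystander: spatula 240 mm long lying on the bench to the left of the stand. Origin: centre of its underside, handle towards its own -x.

How it is judged:
By the outcome, as a careful person would: the job done as asked, in the order asked, and still so for the second after the job is handed in, while the arm keeps its last pose, push and grip.
It also fails if it takes over 54 s, if anything falls off the work surface, if the arm or the gripper's body presses on something with over 40 N, if the wrist force passes 120 N, or if a joint passes its speed limit or range.

## Working session

There is one attempt and no reset: what is moved stays moved. The work goes in short steps, Python scripts to look and compute and a tool call to move; the robot and the scene stay as the last step left them, time stands still between calls to the robot, and variables do not carry over. Pictures are saved under pics/ and viewed, at most 10 in all, crops included, and the job is handed in when it is done.

Besides the shell and the picture viewer there is one more tool, called after "Call:" as a command line: name --pt "numbers of a row" for each row, then --argument value for the rest. servo_tool: Moves the arm, as the interface text tells. Its arguments: {"type":"object","properties":{"rows":{"type":"array","items":{"type":"array","items":{"type":"number"}}},"grip_force":{"type":"number"}},"required":["rows"]}

```bash
mkdir -p pics; cat > h.py <<'E'
import numpy as np, cv2
from cell import manip
def snap(n,f):
    im=manip.camera(n); cv2.imwrite('pics/'+f+'.png',im[:,:,::-1]); return im
def ray(info,u,v):
    R=np.array(info['rotation']); d=R@np.array([(u-info['cx'])/info['fx'],(v-info['cy'])/info['fy'],1.])
    return np.array(info['position'],float),d/np.linalg.norm(d)
def plane(info,u,v,z):
    o,d=ray(info,u,v); return o+d*(z-o[2])/d[2]
def cross(r1,r2):
    (a,d),(b,e)=r1,r2
    A=np.stack([d,-e],1); s=np.linalg.lstsq(A,b-a,rcond=None)[0]
    p,q=a+s[0]*d,b+s[1]*e; return (p+q)/2,np.linalg.norm(p-q)
E
python3 - <<'E'
from h import *
a=snap('scene','s0');b=snap('top','t0')
for n in('scene','top'):print(manip.camera_info(n))
print(manip.read_state())
E
```

```text
{'fx': 545.4816364594574, 'fy': 545.4816364594574, 'cx': 281.25291226516896, 'cy': 203.47832757932153, 'position': array([1683.78531757, -481.89789976,  978.32745063]), 'rotation': array([-2.17048264,  0.02472832,  1.1183863 ])}
{'fx': 412.8654509266383, 'fy': 412.8654509266383, 'cx': 281.938464529325, 'cy': 209.08459572869583, 'position': array([ 433.24295222,    5.64429782, 1277.69866354]), 'rotation': array([-3.00512825,  0.01200074, -1.54943815])}
{'clock': 0.1, 'joints': array([-1.20459688e+00,  3.00399443e-01,  1.52148667e+00, -8.56335564e-06,
        1.32071779e+00, -6.65844568e-02]), 'qd': array([ 7.18008105e-04, -3.60326690e-03, -3.31790316e-03,  9.66172111e-05,
       -4.99118523e-04,  2.15774527e-03]), 'effort': array([ 2.73278038e-04, -5.32642758e+01, -3.53283691e+01,  7.08981394e-02,
        2.34978728e-02, -4.38114910e-05]), 'eef_pos': array([ 230.59130752, -499.07686154,  204.96557739]), 'eef_rot': array([-3.14058309e+00, -5.90075684e-05,  4.32785992e-01]), 'wrist_force': array([ 0.57506545, -0.15292309,  0.62806507]), 'moment': array([0.01165894, 0.03373294, 0.00151005]), 'finger_force': 0.0, 'finger_gap': 94.24725173527146}
```

View pics/s0.png

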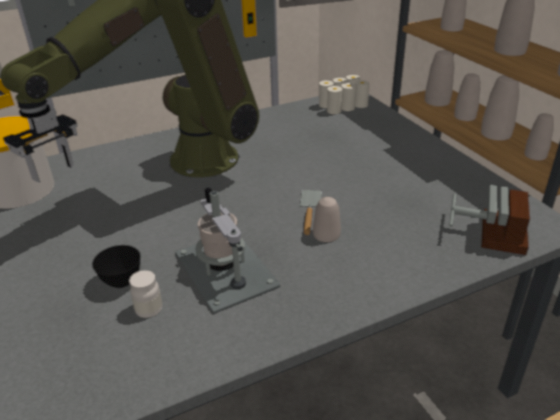

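View pics/t0.png

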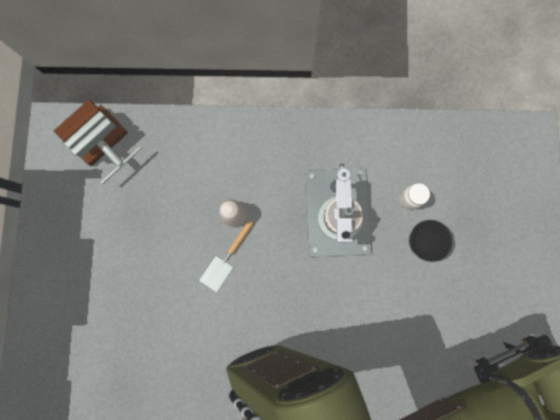

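The scene picture shows the stand's knob near (208,194), the pipe near (215,198) and the column near (236,234). In the top picture they are near (346,235), (350,211) and (344,174). I'll enlarge both.

```bash
cat >> h.py <<'E'
from scipy.spatial.transform import Rotation as Ro
_r=ray
def ray(info,u,v):
    i=dict(info); i['rotation']=Ro.from_euler('xyz',info['rotation']).as_matrix() if np.size(info['rotation'])==3 else info['rotation']
    return _r(i,u,v)
E
python3 - <<'E'
from h import *
a=cv2.imread('pics/s0.png')[180:250,185:255];b=cv2.imread('pics/t0.png')[160:250,305:375]
a=cv2.resize(a,None,fx=5.7,fy=5.7,interpolation=cv2.INTER_CUBIC);b=cv2.resize(b,None,fx=5.7,fy=5.7,interpolation=cv2.INTER_CUBIC)
c=np.zeros((max(len(a),len(b)),798,3),np.uint8);c[:len(a),:399]=a;c[:len(b),399:]=b
cv2.imwrite('pics/c0.png',np.uint8(np.clip(c*1.3,0,255)))
S,T=manip.camera_info('scene'),manip.camera_info('top')
for n,s,t,z in(('knob',(208,194),(346,235),193),('pipe',(215,198),(350,211),235),('col',(236,234),(344,174),182)):
    print(n,cross(ray(S,*s),ray(T,*t)),plane(S,*s,z),plane(T,*t,z))
E
```

```text
knob (array([ 515.98739869, -148.43093997,  195.68639514]), np.float64(2.259250384889191)) [ 511.41658022 -148.29532678  193.        ] [ 516.56565524 -147.73724006  193.        ]
pipe (array([ 577.24552891, -152.2733712 ,  220.49152339]), np.float64(3.9024000583567795)) [ 599.35300492 -156.87543078  235.        ] [ 574.63072248 -151.93102253  235.        ]
col (array([ 684.63459565, -142.53748806,  176.05374145]), np.float64(4.508911854910474)) [ 692.96627339 -143.00851626  182.        ] [ 682.50221873 -143.84432148  182.        ]
```

View pics/c0.png

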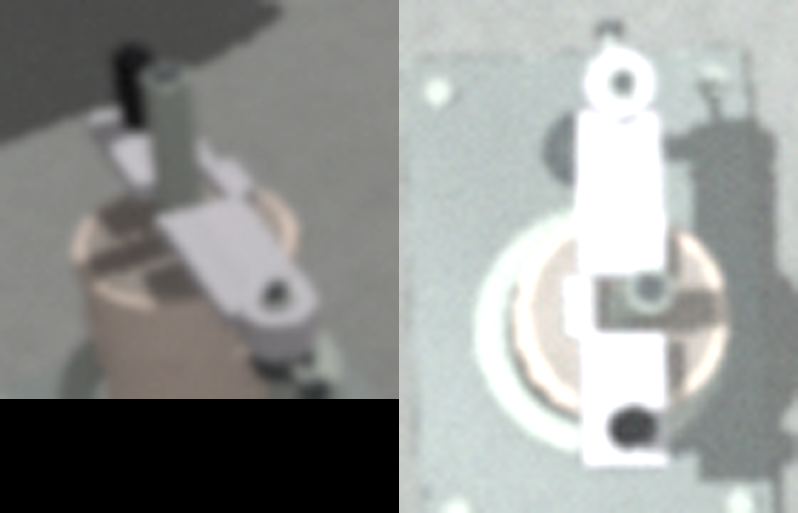

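The enlarged crops show the knob top at scene (208.2,189.1) and top (346.0,234.6). The pipe end is at (214.5,192.6) and (349.0,210.5), and the column top at (233.4,231.4) and (344.1,174.6). The slot opens to the robot's right, as described.

```bash
python3 - <<'E'
from h import *
S,T=manip.camera_info('scene'),manip.camera_info('top')
for n,s,t,z in(('knobtop',(208.2,189.1),(346,234.6),213),('pipe',(214.5,192.6),(349,210.5),235),('col',(233.4,231.4),(344.1,174.6),182)):
    print(n,cross(ray(S,*s),ray(T,*t)),plane(S,*s,z),plane(T,*t,z))
for n,t,z in(('jar',(419,191),100),('bowl',(431,240),75),('model',(230,210),125)):print(n,plane(T,*t,z))
print(manip.camera_info('wrist'))
E
```

```text
knobtop (array([ 515.90876554, -146.33169355,  210.31144871]), np.float64(2.1943649712359377)) [ 519.45173591 -148.47853452  213.        ] [ 516.06091008 -144.90884596  213.        ]
pipe (array([ 575.83356968, -149.46846744,  235.02265074]), np.float64(0.16300229224501642)) [ 575.76070311 -149.53118637  235.        ] [ 575.86354073 -149.39451096  235.        ]
col (array([ 680.70805631, -144.43544331,  182.09220091]), np.float64(0.7058250065955376)) [ 680.4461528  -144.71906031  182.        ] [ 680.84938373 -144.11587421  182.        ]
jar [ 655.08528873 -371.05195458  100.        ]
bowl [ 516.15895917 -410.27592649   75.        ]
model [585.71344193 169.34184625 125.        ]
{'fx': 301.0976000171808, 'fy': 301.0976000171808, 'cx': 282.9236066006387, 'cy': 208.40914916466693, 'T_tool_cam': array([[-6.88855115e-04, -9.62916381e-01, -2.69799125e-01,
         7.85498495e+01],
       [ 9.99999259e-01, -3.92550780e-04, -1.15219435e-03,
         2.89076443e-01],
       [ 1.00355696e-03, -2.69799719e-01,  9.62915938e-01,
        -1.78011409e+02],
       [ 0.00000000e+00,  0.00000000e+00,  0.00000000e+00,
         1.00000000e+00]])}
```

Call:
servo_tool --pt "0 0 9.7 17.8 22.1 6 0" --pt "0 0 9.7 17.8 22.1 6 0" --pt "0 0 9.7 17.8 22.1 6 0" --pt "0 0 9.7 17.8 22.1 6 0" --pt "0 0 9.7 17.8 22.1 6 0" --pt "0 0 9.7 17.8 22.1 6 0" --pt "0 0 9.7 17.8 22.1 6 0" --pt "0 0 9.7 17.8 22.1 6 0" --pt "0 0 9.7 17.8 22.1 6 0" --pt "0 0 9.7 17.8 22.1 6 0" --pt "0 0 9.7 17.8 22.1 6 0" --pt "0 0 9.7 17.8 22.1 6 0" --pt "0 0 9.7 17.8 22.1 6 0" --pt "0 0 9.7 17.8 22.1 6 0" --pt "0 0 9.7 17.8 22.1 6 0" --pt "0 0 9.7 17.8 22.1 6 0" --grip_force 10

```text
clock: 2.1
eef_pos: [515.9, -144.9, 301.3]
eef_rot: [3.141, -0.001, -3.136]
wrist_force: [0.8, 0.0, 1.3]
finger_gap: 93.6
finger_force: 0.0
```

Call:
servo_tool --pt "0 0 0 0 0 0 0" --pt "0 0 0 0 0 0 0"

```text
clock: 2.35
eef_pos: [515.1, -146.1, 301.0]
eef_rot: [3.142, -0.001, 3.139]
wrist_force: [1.1, -0.0, 0.1]
finger_gap: 94.0
finger_force: 0.0
```

```bash
python3 - <<'E'
from h import *
s=manip.read_state();print(s['eef_pos'],s['eef_rot'],s['clock'],s['joints'])
a=snap('wrist','w1')
E
```

```text
[ 515.05455954 -146.05596661  301.01128996] [ 3.14150468e+00 -7.82589455e-04  3.13883617e+00] 2.35 [-3.44646824e-01  2.12738524e-01  1.41025242e+00 -1.79733559e-04
  1.51936850e+00 -1.91267732e+00]
```

View pics/w1.png

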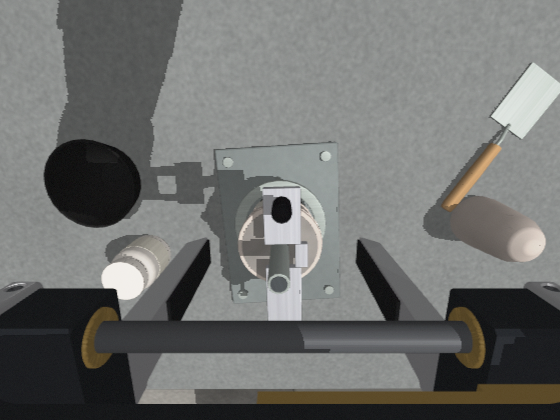

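The wrist picture shows the knob's top at about (281,203), midway between the fingers, and the pipe end at (279,283).

```bash
cat >> h.py <<'E'
def wrist(pos,rot):
    T=np.eye(4);T[:3,:3]=Ro.from_euler('xyz',rot).as_matrix();T[:3,3]=pos
    i=manip.camera_info('wrist');M=T@i['T_tool_cam'];i['rotation']=M[:3,:3];i['position']=M[:3,3];return i
E
python3 - <<'E'
from h import *
T,S=manip.camera_info('top'),manip.camera_info('scene')
s=manip.read_state();W=wrist(s['eef_pos'],s['eef_rot'])
im=cv2.imread('pics/w1.png').max(2)
m=np.uint8(im[190:235,262:300]<25);n,l,st,c=cv2.connectedComponentsWithStats(m);print(st[1:]+[262,190,0,0,0],c[1:]+[262,190])
for n,w,t,z in(('knob',(281,204),(346,234.6),213),('pipe',(279,283),(349,210.5),235)):
  print(n,plane(W,*w,z),cross(ray(W,*w),ray(T,*t)))
E
```

```text
[[272 197  19  25 384]] [[281.25260417 209.23177083]]
knob [ 506.69426119 -148.07179429  213.        ] (array([ 518.38347563, -149.50292433,  172.06665224]), np.float64(2.9077173401914607))
pipe [ 574.77641128 -150.12993599  235.        ] (array([ 576.31132531, -149.99783173,  232.15846586]), np.float64(0.37423743359828965))
```

Call:
servo_tool --pt "0 0 0 0 -1 -24 0" --pt "0 0 0 0 0 -25 0" --pt "0 0 0 1 0 -25 0" --pt "0 0 0 0 0 -25 0" --pt "0 0 0 0 0 -18 0" --pt "0 0 0 0 0 0 0.3" --pt "0 0 0 0 0 0 1" --pt "0 0 0 0 0 0 1" --pt "0 0 0 0 0 0 1" --pt "0 0 0 0 0 0 1" --pt "0 0 0 0 0 0 1" --pt "0 0 0 0 0 0 1" --grip_force 10

```text
clock: 3.9
eef_pos: [516.5, -146.7, 184.4]
eef_rot: [3.142, -0.0, -3.142]
wrist_force: [-0.0, 0.6, 0.5]
finger_gap: 27.0
finger_force: 0.0
```

Call:
servo_tool --pt "0 0 0 0 0 0 1" --pt "0 0 0 0 0 0 1" --pt "0 0 0 0 0 0 1"

```text
clock: 4.28
eef_pos: [516.5, -146.7, 184.4]
eef_rot: [-3.142, -0.0, 3.142]
wrist_force: [0.0, 0.6, -0.3]
finger_gap: 19.7
finger_force: 10.0
```

```bash
python3 - <<'E'
from h import *
s=manip.read_state();p=s['eef_pos'];print(p,s['finger_gap'],s['finger_force'],s['wrist_force'])
v=p[:2]-np.array([680.6,-144.4]);q=v.copy()
r=np.hypot(*v);print(r)
for k in range(1,21):
    a=-np.deg2rad(3.6*k);w=np.array([[np.cos(a),-np.sin(a)],[np.sin(a),np.cos(a)]])@v
    print(k,np.round(w-q,1));q=w
E
```

```text
[ 516.45961637 -146.66957063  184.43234142] 19.65384035774387 10.000022924796212 [ 0.02185245  0.64523969 -0.33550898]
164.15607357008295
1 [ 0.2 10.3]
2 [ 0.8 10.3]
3 [ 1.5 10.2]
4 [ 2.1 10.1]
5 [2.7 9.9]
6 [3.4 9.8]
7 [4.  9.5]
8 [4.6 9.3]
9 [5.1 8.9]
10 [5.7 8.6]
11 [6.2 8.2]
12 [6.7 7.8]
13 [7.2 7.4]
14 [7.6 6.9]
15 [8.1 6.4]
16 [8.4 5.9]
17 [8.8 5.4]
18 [9.1 4.8]
19 [9.4 4.2]
20 [9.7 3.6]
```

Call:
servo_tool --pt "0 0 -3.6 0.2 10.3 0 1" --pt "0 0 -3.6 0.8 10.3 0 1" --pt "0 0 -3.6 1.5 10.2 0 1" --pt "0 0 -3.6 2.1 10.1 0 1" --pt "0 0 -3.6 2.7 9.9 0 1" --pt "0 0 -3.6 3.4 9.8 0 1" --pt "0 0 -3.6 4.0 9.5 0 1" --pt "0 0 -3.6 4.6 9.3 0 1" --pt "0 0 -3.6 5.1 8.9 0 1" --pt "0 0 -3.6 5.7 8.6 0 1"

```text
clock: 5.52
eef_pos: [546.4, -49.3, 184.4]
eef_rot: [-3.141, -0.001, 2.511]
wrist_force: [-2.0, 0.0, 1.5]
finger_gap: 19.8
finger_force: 10.0
```

Call:
servo_tool --pt "0 0 -3.6 6.2 8.2 0 1" --pt "0 0 -3.6 6.7 7.8 0 1" --pt "0 0 -3.6 7.2 7.4 0 1" --pt "0 0 -3.6 7.6 6.9 0 1" --pt "0 0 -3.6 8.1 6.4 0 1" --pt "0 0 -3.6 8.4 5.9 0 1" --pt "0 0 -3.6 8.8 5.4 0 1" --pt "0 0 -3.6 9.1 4.8 0 1" --pt "0 0 -3.6 9.4 4.2 0 1" --pt "0 0 -3.6 9.7 3.6 0 1" --pt "0 0 0 0 0 0 1"

```text
clock: 6.9
eef_pos: [628.1, 12.2, 184.4]
eef_rot: [3.141, -0.002, 1.885]
wrist_force: [-1.3, 6.8, 2.6]
finger_gap: 19.7
finger_force: 10.0
```

Call:
servo_tool --pt "0 0 0 0 0 0 0.6" --pt "0 0 0 0 0 0 0.3" --pt "0 0 0 0 0 0 0.0" --pt "0 0 0 0 0 0 0" --pt "0 0 0 0 0 15 0" --pt "0 0 0 0 0 25 0" --pt "0 0 0 0 0 30 0" --pt "0 0 0 0 0 30 0" --pt "0 0 0 0 0 16 0"

```text
clock: 8.02
eef_pos: [628.0, 10.8, 303.1]
eef_rot: [3.139, 0.001, 1.885]
wrist_force: [-0.6, 0.2, -0.3]
finger_gap: 94.1
finger_force: 0.0
```

Call:
servo_tool --pt "0 0 9 -6 -20 0 0" --pt "0 0 9 -6 -20 0 0" --pt "0 0 9 -6 -20 0 0" --pt "0 0 9 -6 -20 0 0" --pt "0 0 9 -6 -20 0 0" --pt "0 0 9 -6 -20 0 0" --pt "0 0 9 -6 -20 0 0" --pt "0 0 9 -10 -20 0 0" --pt "0 0 0 0 -2 0 0" --pt "0 0 0 0 0 0 0" --pt "0 0 0 0 0 0 0"

```text
clock: 9.4
eef_pos: [576.0, -150.5, 300.4]
eef_rot: [3.141, -0.0, 3.14]
wrist_force: [-0.4, 0.4, 0.7]
finger_gap: 94.0
finger_force: 0.0
```

```bash
python3 - <<'E'
from h import *
s=manip.read_state();print(s['eef_pos'],s['eef_rot'],s['clock'])
a=snap('wrist','w2');b=snap('scene','s2')
c=cv2.resize(b[160:260,170:260],None,fx=4.2,fy=4.2,interpolation=cv2.INTER_CUBIC)
d=cv2.resize(a[180:390,200:400],None,fx=2,fy=2,interpolation=cv2.INTER_CUBIC)
cv2.imwrite('pics/c2.png',np.hstack([c,d])[:,:,::-1])
E
```

```text
[ 576.0435229  -150.49217245  300.39042431] [ 3.14147885e+00 -8.52225118e-05  3.14035875e+00] 9.4
```

View pics/c2.png

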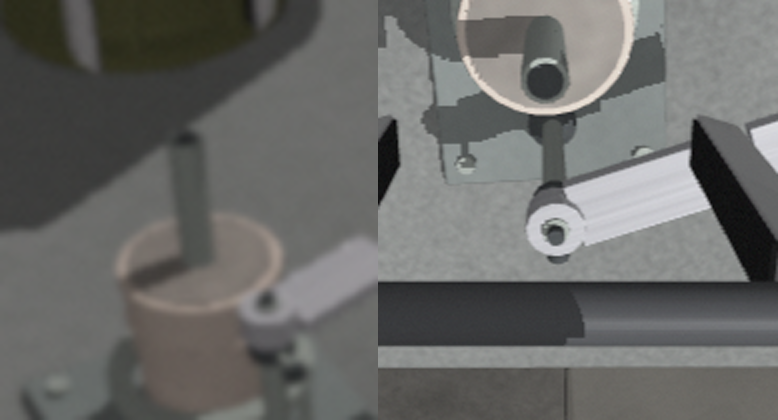

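The centring arm now stands well clear of the cast. The pipe end is at (283.5,219) in the wrist picture and (214,192) in the scene picture.

```bash
python3 - <<'E'
from h import *
S=manip.camera_info('scene')
s=manip.read_state();W=wrist(s['eef_pos'],s['eef_rot'])
w,t=(283.5,219),(214,192.2)
print(plane(W,*w,235),plane(S,*t,235),cross(ray(W,*w),ray(S,*t)))
E
```

```text
[ 574.89921788 -150.21390457  235.        ] [ 573.43536155 -150.00805468  235.        ] (array([ 574.62780812, -150.28764047,  235.79231656]), np.float64(0.14788614728475197))
```

Call:
servo_tool --pt "0 0 0 -0.8 0 -20 0" --pt "0 0 0 0 0 -22 0" --pt "0 0 0 0 0 -22 0" --pt "0 0 0 0 0 -22 0" --pt "0 0 0 0 0 -20 0" --pt "0 0 0 0 0 -10 0" --pt "0 0 0 0 0 0 0.3" --pt "0 0 0 0 0 0 0.6" --pt "0 0 0 0 0 0 1" --pt "0 0 0 0 0 0 1" --pt "0 0 0 0 0 0 1" --pt "0 0 0 0 0 0 1" --pt "0 0 0 0 0 0 1" --pt "0 0 0 0 0 0 1" --pt "0 0 0 0 0 0 1" --pt "0 0 0 0 0 0 1" --grip_force 15

```text
clock: 11.5
eef_pos: [575.0, -151.0, 184.5]
eef_rot: [3.141, 0.0, -3.142]
wrist_force: [-0.4, 2.8, 0.6]
finger_gap: 21.2
finger_force: 15.0
```

Call:
servo_tool --pt "0 0 0 0 0 0 1" --pt "0 0 0 0 0 0 1" --pt "0 0 0 0 0 0 1" --grip_force 55

```text
clock: 11.88
eef_pos: [575.0, -151.1, 184.4]
eef_rot: [3.141, -0.0, 3.142]
wrist_force: [0.1, 4.2, -0.0]
finger_gap: 20.9
finger_force: 55.0
```

Call:
servo_tool --pt "0 0 0 0 0 1 1" --pt "0 0 0 0 0 2 1" --pt "0 0 0 0 0.3 3 1" --pt "0 0 0 0 0.3 3 1" --pt "0 0 0 0 0.2 3 1" --pt "0 0 0 0 0 2 1" --pt "0 0 0 0 0 1 1" --pt "0 0 0 0 0 0 1" --pt "0 0 0 0 0 0 1"

```text
clock: 13.0
eef_pos: [574.9, -150.4, 199.3]
eef_rot: [3.142, -0.0, 3.142]
wrist_force: [0.3, 0.2, -9.1]
finger_gap: 20.7
finger_force: 55.0
```

```bash
python3 - <<'E'
from h import *
s=manip.read_state();print({k:np.round(s[k],2) for k in('clock','eef_pos','eef_rot','wrist_force','moment','finger_gap')})
a=snap('wrist','w3');b=snap('scene','s3')
c=cv2.resize(b[140:280,160:280],None,fx=4,fy=4,interpolation=cv2.INTER_CUBIC)
cv2.imwrite('pics/c3.png',np.uint8(np.clip(c[:,:,::-1]*1.3,0,255)))
E
```

```text
{'clock': np.float64(13.0), 'eef_pos': array([ 574.94, -150.37,  199.34]), 'eef_rot': array([ 3.14, -0.  ,  3.14]), 'wrist_force': array([ 0.34,  0.24, -9.12]), 'moment': array([ 0.1 , -0.11, -0.05]), 'finger_gap': np.float64(20.67)}
```

View pics/c3.png

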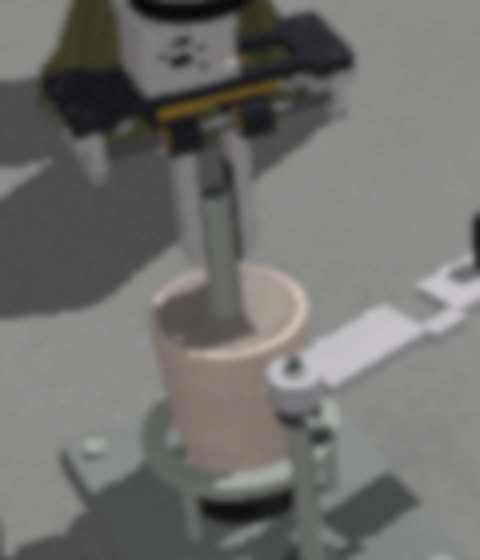

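The cast hangs free and upright with its full weight (about 9 N) on the gripper. I'll carry on lifting.

Call:
servo_tool --pt "0 0 0 0 0 2 1" --pt "0 0 0 0 0 4 1" --pt "0 0 0 0 0 6 1" --pt "0 0 0 0 0 8 1" --pt "0 0 0 0 0 9 1" --pt "0 0 0 0 0 9 1" --pt "0 0 0 0 0 9 1" --pt "0 0 0 0 0 9 1" --pt "0 0 0 0 0 9 1" --pt "0 0 0 0 0 8 1" --pt "0 0 0 0 0 6 1" --pt "0 0 0 0 0 4 1" --pt "0 0 0 0 0 2 1" --pt "0 0 0 0 0 0 1" --pt "0 0 0 0 0 0 1" --pt "0 0 0 0 0 0 1" --pt "0 0 0 0 0 0 1" --pt "0 0 0 0 0 0 1" --pt "0 0 0 0 0 0 1"

```text
clock: 15.48
eef_pos: [575.0, -150.4, 284.5]
eef_rot: [-3.142, -0.0, 3.142]
wrist_force: [-0.1, 0.2, -7.7]
finger_gap: 20.6
finger_force: 55.0
```

```bash
python3 - <<'E'
from h import *
s=manip.read_state();print({k:np.round(s[k],3) for k in('clock','eef_pos','eef_rot','wrist_force','moment','finger_gap','qd')})
a=snap('wrist','w4');b=snap('scene','s4')
c=cv2.resize(b[110:250,160:260],None,fx=4,fy=4,interpolation=cv2.INTER_CUBIC)
d=cv2.resize(a,(400,300)); e=np.zeros((560,400,3),np.uint8); e[:300]=d
cv2.imwrite('pics/c4.png',np.uint8(np.clip(np.hstack([c,e])[:,:,::-1]*1.3,0,255)))
E
```

```text
{'clock': np.float64(15.475), 'eef_pos': array([ 574.965, -150.38 ,  284.457]), 'eef_rot': array([-3.142, -0.   ,  3.142]), 'wrist_force': array([-0.118,  0.25 , -7.656]), 'moment': array([ 0.045, -0.076, -0.004]), 'finger_gap': np.float64(20.586), 'qd': array([ 0.   ,  0.002,  0.001,  0.001, -0.001,  0.001])}
```

View pics/c4.png

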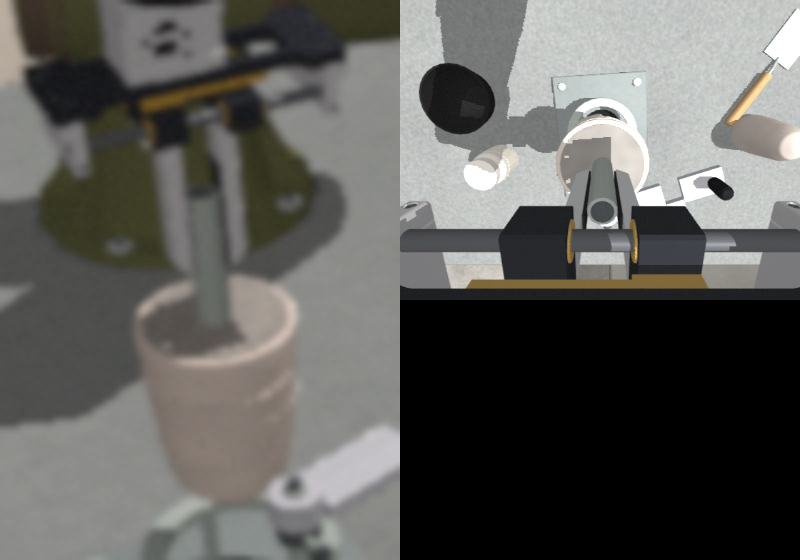

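The cast hangs over the ring, clear above it, and the centring arm is away to the left. The pipe end is at scene (210.8,157.5), and the bystanders are where they were. One check for slip and tilt.

```bash
python3 - <<'E'
from h import *
S=manip.camera_info('scene');s=manip.read_state();W=wrist(s['eef_pos'],s['eef_rot'])
w=((602-400)*1.4,211*1.4)
o,d=ray(S,210.8,157);k=(575-o[0])/d[0];print('scene ray at x=575',o+k*d)
print('wrist at z335',plane(W,*w,335),cross(ray(W,*w),ray(S,210.8,157)))
R=Ro.from_euler('xyz',S['rotation']).as_matrix()
for z in (335,245,120):
  c=R.T@(np.array([575,-150.4,z])-S['position']);print(z,c[:2]/c[2]*S['fx']+[S['cx'],S['cy']])
E
```

```text
scene ray at x=575 [ 575.         -148.58480985  336.34029229]
wrist at z335 [ 575.33912117 -150.63623288  335.        ] (array([ 574.87100327, -149.62478712,  336.25666249]), np.float64(2.090323384620519))
335 [210.14008263 157.6661199 ]
245 [213.68987002 189.18520755]
120 [218.20182474 229.24752145]
```

```bash
python3 -c "
from cell import manip
print(manip.sign_off())"
```

```text
the job is handed in; nothing more can be done
None
```

Job handed in: the centring arm is swung about 1.29 rad clear, and the cast hangs plumb and still from its pipe over the ring, its bottom about 53 mm above it, still gripped.

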